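# Put the bench kit back in its nests

## Robot

A 6-joint arm with a two-finger parallel gripper is mounted at the origin on a cart in front of the work surface, level with it; the furniture and walls round the work are solid. World frame = base frame: x ahead of the robot, y to its left, z up, the work surface at z = 0. Lengths are in m, angles in rad, forces in N, time in s.
With the tool pointing down it reaches from about 0.275 to 1 m from the base axis. Payload 8.4 kg.
Tool frame: the origin (TCP) lies on the centre line of the jaws, within the pads' length; the fingertips stand 17 mm ahead of it and the grasp point (between the pads) lies 2 mm behind it (bot.tcp_to_tips is the y of the fingertips in the tool frame, in m); y points along the fingers, z is the direction in which the jaws open and shut, and the axes are right-handed (so a half turn about y gives the same grasp; the last joint's range is limited). The gripper opens to 85 mm and grips with 20 to 120 N. Pads are 22 mm wide; open, the fingers measure 114 mm over their backs; the gripper's body (76 mm by 85 mm) begins 54 mm behind the grasp point. The pads swing forward as they close: fully open they stand 13 mm farther back than shut.
Start: joints at [1.099, 0.353, 1.633, -0, 1.155, -0.002], TCP at [0.283, 0.557, 0.248] pointing down, gripper open.
Joint ranges: [-2.63, 2.63], [-0.92, 2.1], [0.06, 2.66], [-1.3, 4.44], [0, 2.69], [-3.02, 3.02]. Speed limits (rad/s): [2.22, 2.22, 2.79, 3.14, 3.14, 3.14].

## Interface

Orientations are given as a unit quaternion [x, y, z, w].
In Python, from workcell import bot, hand, kinematics, get_obs, vision, hand_in gives the robot as it stands. The module is installed in compiled form; this text tells all that it offers. Calls block until the motion is done:
- bot.reach(position, orientation): joint-space move of the TCP to a pose.
- bot.servo_line(position, ori=None, velocity=0.15): straight line of the TCP; ori=None keeps the orientation; velocity is the mean speed in m/s.
- bot.goto_joints(angles): joint-space move.
- hand.move_gripper(opening, strength=None): finger opening in m; strength is the grip in N (None keeps the last); returns when the fingers have stopped.
- bot.dwell(seconds).
- kinematics.solve_ik(position, orientation): joint angles nearest the present ones, or None.
- get_obs(): the state.
- vision.read_camera(name): name is "scene" or "side" or "wrist"; returns a dict with "frame" (384x512x3 uint8, red, green, blue), "intrinsics" (3x3 intrinsics, pixels), "view" (4x4, takes a point from world to camera coordinates). Camera axes: x right, y down, z forward; pixel columns grow to the right and rows downward; lengths in m; the calibration is good to about 2 mm. A picture is of the moment at which its call begins. There is no depth.
A pose or a line that the arm cannot do raises bot.IKError and nothing moves.
- hand_in(): hands the job in, once; it reports no verdict.
The state is a dict: "time_s": time; "joint_pos": joint angles; "joint_vel": joint speeds; "joint_efforts": joint torques, N m; "position": TCP position; "orientation": TCP orientation; "wrist_force": force on the tool from outside, world axes, zero at the start; "ft_torque": the same for the moment, N m; "gripper_width": finger opening in m.
Only numpy, scipy, OpenCV 4.12 (cv2) and the standard library are available. Lean on these libraries where they do the work, as an engineer would, in place of code of your own. Each camera call takes 0.05 s, during which the arm holds its last target.

## Task

The measuring run is over: put the clear flow cell, the clear cuvette block, the brass weight and the roll of tape back, each in the grey nest on the bench that is shaped for it (the long and the short rectangular nest, the small and the large round one). Set each down, do not drop it, so that it lies upright and flat on the floor of its recess, inside the lip. Leave the glass petri dish where it stands.

Things in the scene. Friction and masses are not known exactly. Their poses are not given: they have to be found in the camera images.
- flow_cell: clear acrylic flow cell, a long narrow block with three black ports on top and a small tan window; loose. 24 mm (its x) by 85 mm (its y), body 22 mm high, 25 mm with its ports; about 90 g. Origin: centre of the underside; z up. Grasp across the 24 mm.
- cuvette_block: clear two-cell cuvette block, a plain block shorter than the flow cell; loose. 26 mm (its x) by 60 mm (its y), 30 mm high; about 60 g. Origin: centre of the underside; z up. Grasp across the 26 mm.
- brass_weight: brass balance weight, a small round drum with a knob on top; loose. 26 mm in diameter, 30 mm high with the knob; about 100 g. Origin: centre of the underside; z up. The drum's side is upright over at least the lower 14 mm and can be grasped there.
- tape_roll: roll of tan tape lying flat, a ring 58 mm in outer diameter and 20 mm high; loose, about 60 g. Origin: centre of the underside; z up. Grasp across the outer diameter.
- long_nest: nest for the flow cell, the longer of the two rectangular nests; fixed, grey plastic, black rubber floor. Lip 4 mm thick, its top 10 mm above the bench; recess floor 3 mm above it; a 3 mm thick foot shows 4 mm beyond the lip. Origin: centre of the underside. The nests swap places, one of which is right of the pump, a fixed box 150 mm high in mid bench. Recess 36 mm (its x) by 97 mm (its y).
- short_nest: nest for the cuvette block, the shorter of the two rectangular nests; fixed, grey plastic, black rubber floor. Lip 4 mm thick, its top 10 mm above the bench; recess floor 3 mm above it; a 3 mm thick foot shows 4 mm beyond the lip. Origin: centre of the underside. The nests swap places, one of which is right of the pump, a fixed box 150 mm high in mid bench. Recess 38 mm (its x) by 72 mm (its y).
- small_round_nest: nest for the brass weight, the smaller of the two round nests; fixed, grey plastic, black rubber floor. Lip 4 mm thick, its top 10 mm above the bench; recess floor 3 mm above it; a 3 mm thick foot shows 4 mm beyond the lip. Origin: centre of the underside. The nests swap places, one of which is right of the pump, a fixed box 150 mm high in mid bench. Recess 40 mm in diameter.
- large_round_nest: nest for the tape roll, the larger of the two round nests; fixed, grey plastic, black rubber floor. Lip 4 mm thick, its top 10 mm above the bench; recess floor 3 mm above it; a 3 mm thick foot shows 4 mm beyond the lip. Origin: centre of the underside. The nests swap places, one of which is right of the pump, a fixed box 150 mm high in mid bench. Recess 72 mm in diameter.
- petri_dish: covered clear glass petri dish, 63 mm in diameter, 16 mm high, standing on the bench beside the work; to be left where it stands. Origin: centre of the underside.
Not all that is in view belongs to the job. What is shaped like the flow_cell but blue is not meant.

How it is judged:
By the outcome, as a careful person would: the job done as asked, in the order asked, and still so for the second after the job is handed in, with the robot touching nothing.
It also fails if it takes over 115 s, if anything falls off the work surface, if the arm or the gripper's body presses on something with over 40 N, if the wrist force passes 120 N, or if a joint passes its speed limit or range.

## Working session

There is one attempt and no reset: what is moved stays moved. The work goes in short steps, each a Python script; the robot and the scene stay as the last script left them, time stands still between calls to the robot, and variables do not carry over. Pictures are saved under pics/ and viewed, and the job is handed in when it is done.

```bash
mkdir -p pics; ls
python3 - <<'E'
from workcell import bot, hand, kinematics, get_obs, vision
import cv2,numpy as np
np.set_printoptions(precision=4,suppress=True)
for n in ["scene","side","wrist"]:
    r=vision.read_camera(n); cv2.imwrite(f"pics/{n}0.png",cv2.resize(r["frame"][:,:,::-1],(800,600),interpolation=cv2.INTER_CUBIC))
    cv2.imwrite(f"pics/{n}0_raw.png",r["frame"][:,:,::-1])
    v=np.array(r["view"]);print(n,r["intrinsics"],v, -v[:3,:3].T@v[:3,3])
print(get_obs(),bot.tcp_to_tips)
E
```

```text
pics
scene [[483.3131   0.     258.0976]
 [  0.     483.3131 193.5623]
 [  0.       0.       1.    ]] [[ 0.7866 -0.6174 -0.0019 -0.4255]
 [-0.4676 -0.5939 -0.6547  0.314 ]
 [ 0.4031  0.5159 -0.7559  1.2585]
 [ 0.      0.      0.      1.    ]] [-0.0258 -0.7255  1.156 ]
side [[354.2984   0.     256.1488]
 [  0.     354.2984 186.1324]
 [  0.       0.       1.    ]] [[ 0.8232 -0.5678 -0.008  -0.4233]
 [-0.3263 -0.4614 -0.825   0.2404]
 [ 0.4647  0.6817 -0.565   0.9742]
 [ 0.      0.      0.      1.    ]] [-0.0258 -0.7936  0.7454]
wrist [[334.7995   0.     252.8656]
 [  0.     334.7995 195.7385]
 [  0.       0.       1.    ]] [[ 0.4533  0.8914 -0.0004 -0.6253]
 [ 0.8558 -0.435   0.2798 -0.0363]
 [ 0.2493 -0.1272 -0.96    0.3787]
 [ 0.      0.      0.      1.    ]] [0.2201 0.5897 0.3735]
{'time_s': 0.15, 'joint_pos': array([ 1.0986,  0.3535,  1.6339, -0.    ,  1.1552, -0.0024]), 'joint_vel': array([ 0.0008, -0.0025, -0.0029,  0.0011, -0.0005, -0.0001]), 'joint_efforts': array([ -0.0011, -60.5649, -34.2333,  -0.0001,   0.0062,  -0.    ]), 'position': array([0.2828, 0.557 , 0.2477]), 'orientation': array([ 0.688 , -0.1646,  0.1645, -0.6873]), 'wrist_force': array([-0.0262, -0.4241,  0.4795]), 'ft_torque': array([-0.0138, -0.0405, -0.0269]), 'gripper_width': 0.08520869242398159} 0.017
```

View pics/scene0.png

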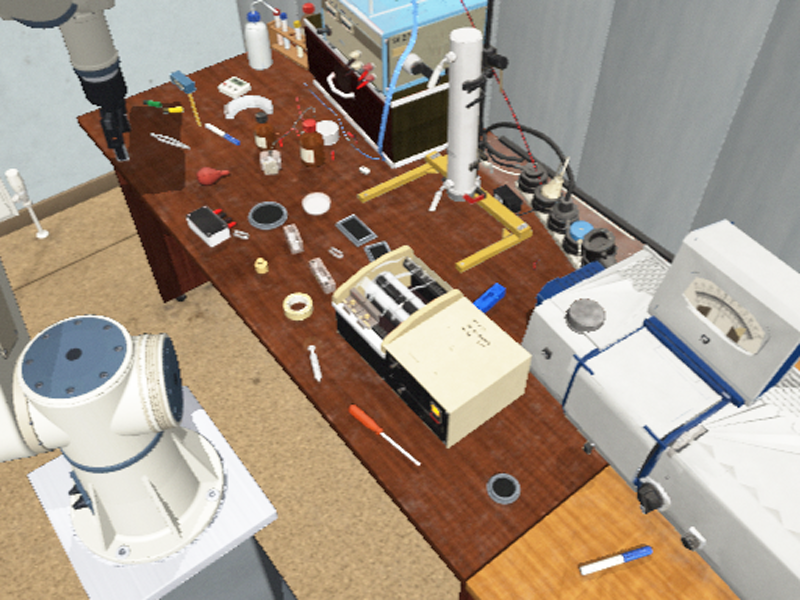

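View pics/side0.png

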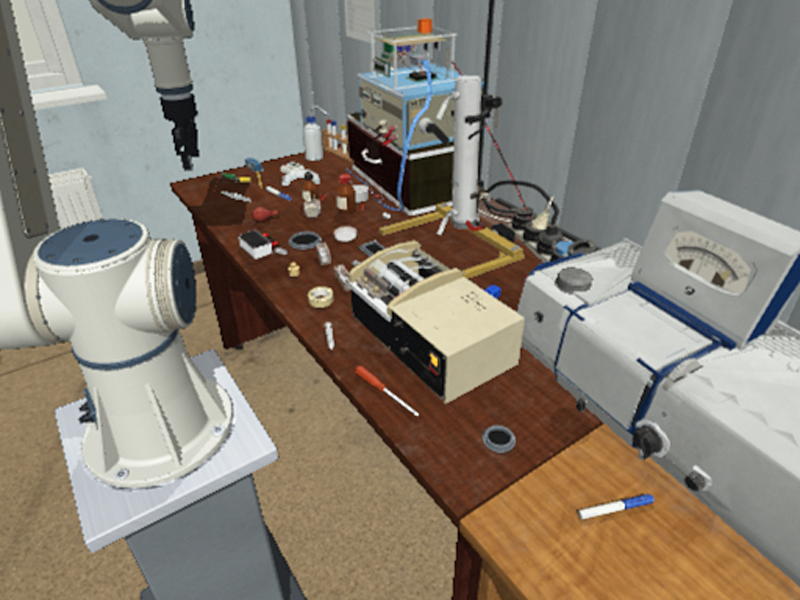

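View pics/wrist0.png

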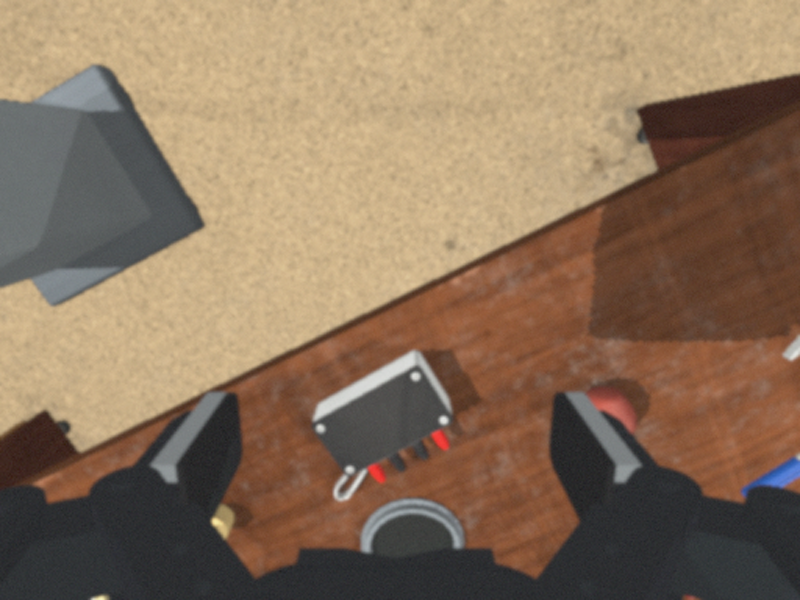

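The scene view shows the pump at about (430,340). Next to it are the large round nest (268,215), two rectangular nests (355,230 and 377,252) and the small round nest (503,488). The clear blocks are at (293,238) and (321,274), the weight at (261,265), the tape at (298,306) and the dish at (316,203). I'll zoom in.

```bash
cat > h.py <<'E'
from workcell import bot, hand, kinematics, get_obs, vision
import cv2,numpy as np
np.set_printoptions(precision=4,suppress=True)
def ray(r,u,v,z):
    K=np.array(r["intrinsics"]);V=np.array(r["view"]);R=V[:3,:3];c=-R.T@V[:3,3]
    d=R.T@np.linalg.solve(K,[u,v,1.]);return c+d*(z-c[2])/d[2]
def proj(r,p):
    K=np.array(r["intrinsics"]);V=np.array(r["view"]);q=K@(V[:3,:3]@np.array(p)+V[:3,3]);return q[:2]/q[2]
E
python3 - <<'E'
import cv2
im=cv2.imread("pics/scene0_raw.png")
cv2.imwrite("pics/sc_a.png",cv2.resize(im[110:215,145:285],(800,600),interpolation=cv2.INTER_CUBIC))
im=cv2.imread("pics/side0_raw.png")
cv2.imwrite("pics/si_a.png",cv2.resize(im[130:205,150:250],(800,600),interpolation=cv2.INTER_CUBIC))
E
```

```text
(no output)
```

View pics/sc_a.png

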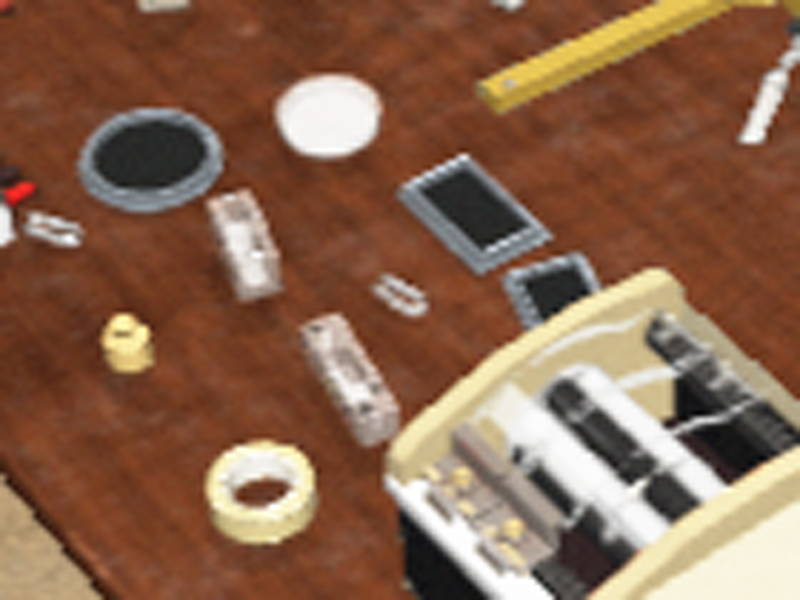

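View pics/si_a.png

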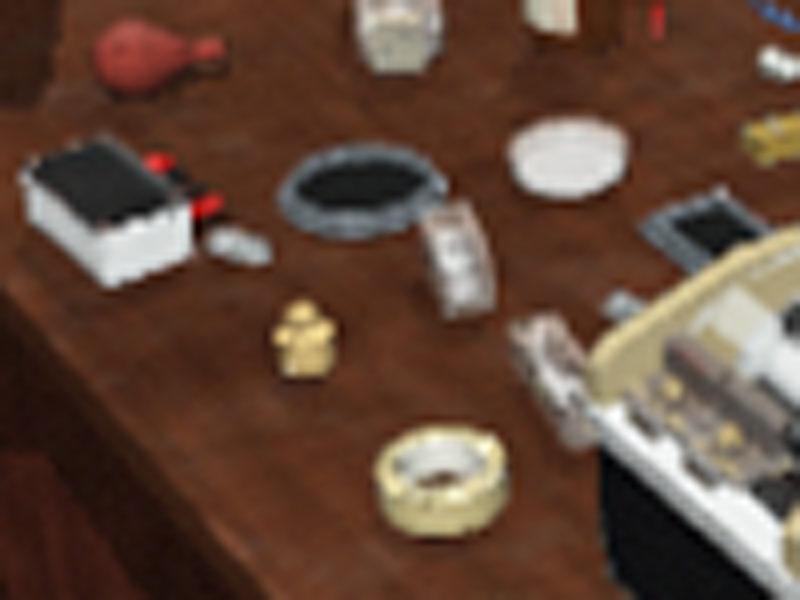

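The crops separate the parts. The block at (245,245) is shorter than the one at (350,378), and the tape is at (262,490). Next: rough positions, then a look from the wrist camera.

Run:
```python
from h import *
r=vision.read_camera("scene")
s=.175
for n,u,v,z in [("cuv",245,245,.03),("flow",350,378,.022),("brass",127,345,.015),("tape",262,480,.02),("large",150,160,.006),("rectA",475,212,.006),("rectB",552,290,.006),("petri",328,110,.016),("pumpNearCorner",395,470,.12)]:
    print(n,ray(r,145+u*s,110+v*s,z))
print("small",ray(r,503*.64,488*.64,.006), "pump fr", ray(r,530*.64,355*.64,.15),ray(r,385*.64,345*.64,.15),ray(r,448*.64,440*.64,.0),)
# wrist cam relative to tool
o=get_obs();w=vision.read_camera("wrist");V=np.array(w["view"])
from scipy.spatial.transform import Rotation as R
Rt=R.from_quat(o["orientation"]).as_matrix();c=-V[:3,:3].T@V[:3,3]
print(Rt.T@(c-o["position"]));print(V[:3,:3]@Rt);print(Rt)
```

```text
cuv [0.5018 0.3284 0.03  ]
flow [0.494  0.2094 0.022 ]
brass [0.4117 0.3152 0.015 ]
tape [0.4147 0.1778 0.02  ]
large [0.5076 0.4496 0.006 ]
rectA [0.637  0.2892 0.006 ]
rectB [0.6338 0.2078 0.006 ]
petri [0.6131 0.4103 0.016 ]
pumpNearCorner [0.4316 0.0628 0.12  ]
small [ 0.4659 -0.3637  0.006 ] pump fr [ 0.6048 -0.26    0.15  ] [ 0.4282 -0.0943  0.15  ] [ 0.4557 -0.2353  0.    ]
[-0.0707 -0.1259  0.0007]
[[ 0.0007 -0.0009  1.    ]
 [ 0.9601 -0.2798 -0.0009]
 [ 0.2798  0.9601  0.0007]]
[[ 0.8917 -0.0004  0.4526]
 [-0.4526 -0.0008  0.8917]
 [ 0.     -1.     -0.0009]]
```

```bash
cat >> h.py <<'E'
from scipy.spatial.transform import Rotation as Ro
def quat(zang):
    "tool down, jaw-opening axis z at world angle zang (rad)"
    z=np.array([np.cos(zang),np.sin(zang),0]);y=np.array([0,0,-1.]);x=np.cross(y,z)
    return Ro.from_matrix(np.c_[x,y,z]).as_quat()
def save(r,name,crop=None,size=(800,600)):
    f=r["frame"][:,:,::-1]
    if crop: f=f[crop[0]:crop[1],crop[2]:crop[3]]
    cv2.imwrite("pics/"+name,cv2.resize(f,size,interpolation=cv2.INTER_CUBIC))
E
python3 - <<'E'
from h import *
import pickle
bot.reach([0.51,0.27,0.35],quat(0.0))
bot.dwell(.2)
w=vision.read_camera("wrist");pickle.dump(w,open("w1.pkl","wb"));save(w,"w1.png");cv2.imwrite("pics/w1_raw.png",w["frame"][:,:,::-1])
o=get_obs();print(o["time_s"],o["position"],o["joint_pos"])
E
```

```text
1.9167 [0.5096 0.2707 0.3497] [0.4856 0.1975 1.6161 0.0001 1.3284 0.4842]
```

View pics/w1.png

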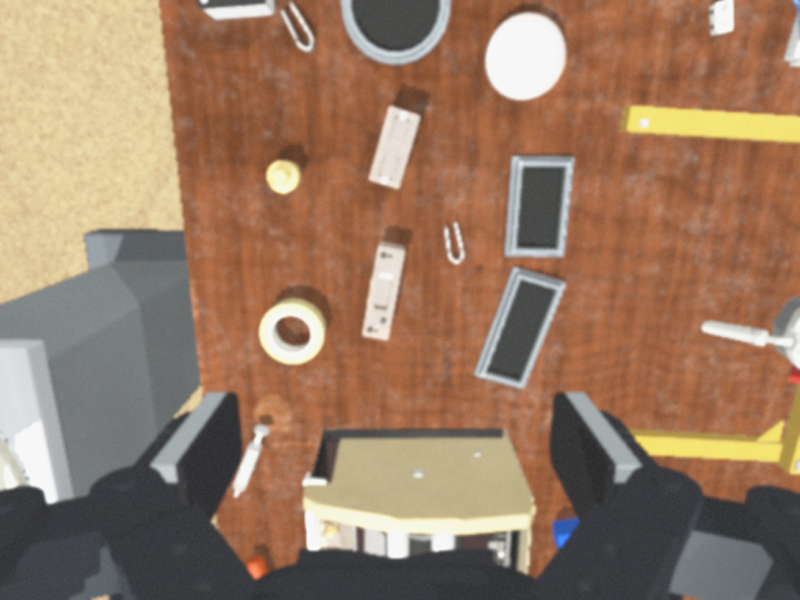

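The wrist view shows everything except the left edge of the large nest. Cuvette block (395,147), flow cell (384,290) with black ports, weight (283,176), tape (293,331), short nest probably (540,207), long nest probably (520,327), dish (525,55), pump rear edge at row 430. Now the masks.

```bash
cat > m.py <<'E'
from h import *
import pickle,sys
w=pickle.load(open("w1.pkl","rb"));s=.64
hsv=cv2.cvtColor(w["frame"],cv2.COLOR_RGB2HSV);H,S,V=cv2.split(hsv)
def blob(mask,u,v,win):
    m=np.zeros_like(mask);u,v=int(u*s),int(v*s);k=int(win*s)
    m[max(0,v-k):v+k,max(0,u-k):u+k]=mask[max(0,v-k):v+k,max(0,u-k):u+k]
    m=cv2.morphologyEx(m,cv2.MORPH_OPEN,np.ones((2,2),np.uint8))
    cs,_=cv2.findContours(m,cv2.RETR_EXTERNAL,cv2.CHAIN_APPROX_NONE);return max(cs,key=cv2.contourArea)
vis=w["frame"][:,:,::-1].copy()
def rect(n,c,z):
    cv2.drawContours(vis,[c],-1,(0,255,0),1)
    P=np.array([ray(w,p[0][0],p[0][1],z)[:2] for p in c],np.float32)
    (cx,cy),(a,b),ang=cv2.minAreaRect(P)
    if a>b: a,b,ang=b,a,ang-90   # a short along ang
    ang=(ang+90)%180-90
    print(n,"c",np.round([cx,cy],4),"short,long",np.round([a,b],4),"short-axis deg",round(ang,1));return cx,cy,np.radians(ang)
def circ(n,c,z):
    cv2.drawContours(vis,[c],-1,(0,255,0),1)
    P=np.array([ray(w,p[0][0],p[0][1],z)[:2] for p in c],np.float32)
    (cx,cy),(a,b),ang=cv2.fitEllipse(P); print(n,"c",np.round([cx,cy],4),"d",np.round([a,b],4))
print("hsv samples",[(n,hsv[int(v*s),int(u*s)]) for n,u,v in [("wood",450,180),("shadow",415,97),("cuv",395,147),("flow",384,305),("black",540,207),("lip",511,207),("brass",283,176),("tape",270,345),("petri",525,55)]])
wood=(S>110)
dark=((V<75)&(S<110)).astype(np.uint8)*255
clear=((S<110)&(V>110)).astype(np.uint8)*255
grey=((S<110)).astype(np.uint8)*255
yel=((H>17)&(H<35)&(V>140)).astype(np.uint8)*255
rect("A",blob(dark,540,207,58),.0065);rect("A outer",blob(grey,540,207,62),.004)
rect("B",blob(dark,520,327,65),.0065);rect("B outer",blob(grey,520,327,65),.004)
rect("cuv",blob(clear,395,147,52),.015);rect("flow",blob(clear,384,290,56),.011)
circ("brass",blob(yel,283,176,25),.010);circ("tape",blob(yel,293,331,40),.010)
circ("petri",blob(clear,525,55,50),.012)
for n,u,v,z in [("pump back L",308,480,.15),("pump back R",530,520,.15),("back bottom L",328,432,.1),("backR",502,432,.1)]: print(n,ray(w,u*s,v*s,z))
cv2.imwrite("pics/vis1.png",cv2.resize(vis,(800,600)))
E
python3 m.py
```

```text
hsv samples [('wood', array([ 10, 137, 171], dtype=uint8)), ('shadow', array([ 11, 140, 106], dtype=uint8)), ('cuv', array([ 17,  16, 229], dtype=uint8)), ('flow', array([ 13,  36, 212], dtype=uint8)), ('black', array([45, 14, 75], dtype=uint8)), ('lip', array([ 99,  17, 191], dtype=uint8)), ('brass', array([ 29,  39, 247], dtype=uint8)), ('tape', array([ 30,  11, 247], dtype=uint8)), ('petri', array([  0,   0, 247], dtype=uint8))]
A c [0.639  0.2668] short,long [0.0099 0.0313] short-axis deg -89.9
A outer c [0.6388 0.2957] short,long [0.058  0.0916] short-axis deg -1.0
B c [0.6179 0.1383] short,long [0.0058 0.0284] short-axis deg 76.7
B outer c [0.6288 0.1791] short,long [0.0567 0.1203] short-axis deg -16.6
cuv c [0.5102 0.3464] short,long [0.0308 0.0661] short-axis deg -17.5
flow c [0.501  0.2196] short,long [0.0299 0.0945] short-axis deg -9.9
brass c [0.4146 0.3228] d [0.0269 0.0284]
tape c [0.4149 0.1806] d [0.0599 0.0659]
petri c [0.6167 0.4176] d [0.0653 0.07  ]
pump back L [0.4479 0.1177 0.15  ]
pump back R [0.6096 0.0839 0.15  ]
back bottom L [0.4565 0.1277 0.1   ]
backR [0.5963 0.1278 0.1   ]
```

View pics/vis1.png

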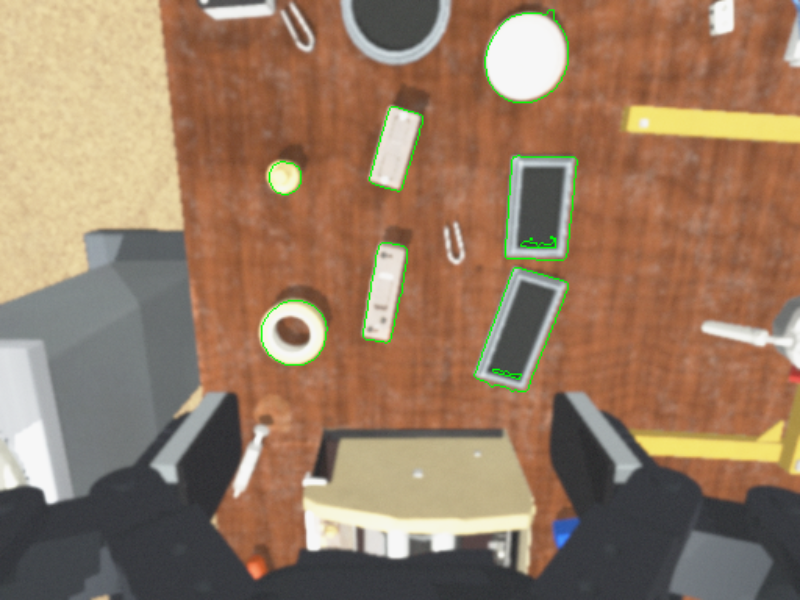

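Widths fit the given sizes with some blur inflation: A (91 mm outer) is the short nest and B (120 mm) the long one. The scene camera disagrees by up to about 7 mm in y at the cuvette block. I'll take a second wrist view farther left, which also brings in the large nest, and remeasure.

Run:
```python
from h import *
import pickle
bot.reach([0.51,0.38,0.33],quat(0.0))
bot.dwell(.3)
w=vision.read_camera("wrist");pickle.dump(w,open("w2.pkl","wb"));save(w,"w2.png")
o=get_obs();print(o["time_s"],o["position"],o["joint_vel"])
r=vision.read_camera("scene");pickle.dump(r,open("s1.pkl","wb"));save(r,"s1.png",(110,215,145,285))
```

```text
2.7917 [0.5103 0.3793 0.3304] [ 0.0045  0.0022 -0.0007  0.0007  0.0022  0.0002]
```

View pics/w2.png

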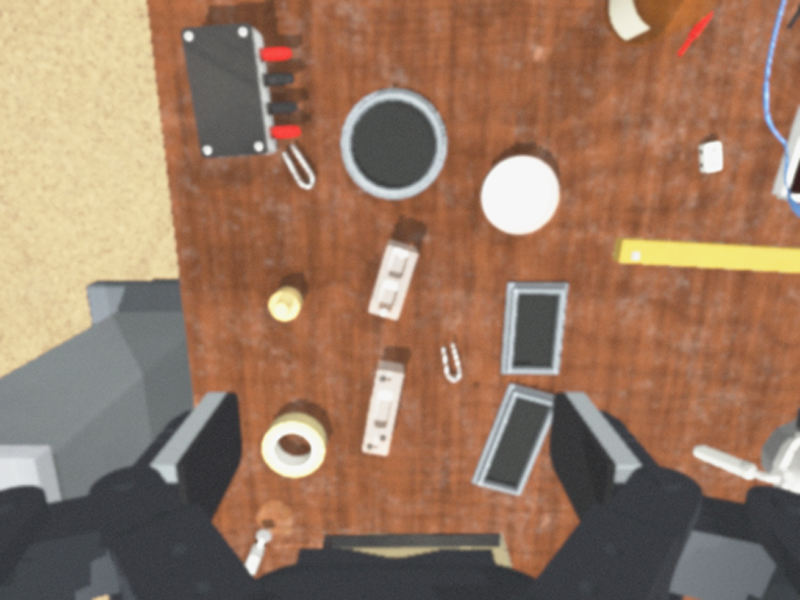

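View pics/s1.png

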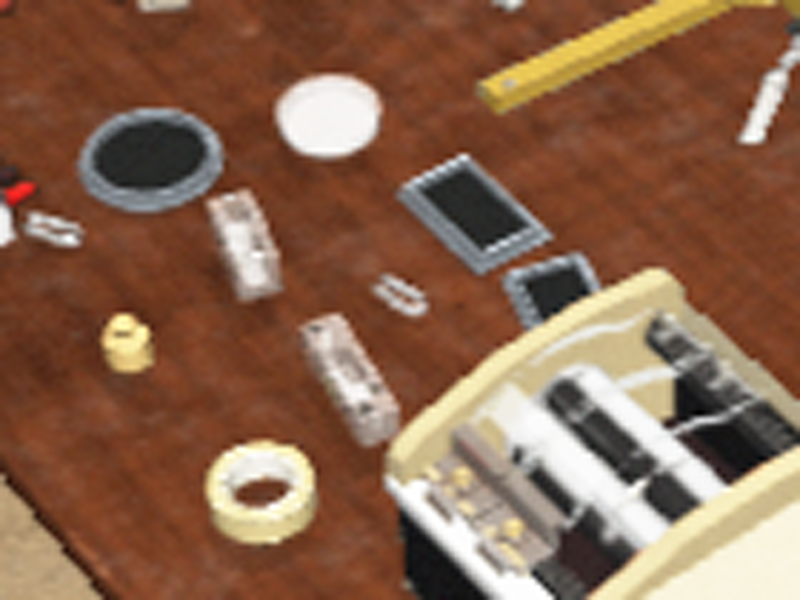

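The second view has everything: large nest (394,144), cuvette block (393,281), flow cell (384,408), weight (285,304), tape (295,445), short nest (535,328), long nest (514,440). Measuring in this view and in the scene view.

```bash
cat > m2.py <<'E'
import re
src=open("m.py").read()
head=src[:src.index('print("hsv')]
def prep(pk,sc,off):
    g={};exec(head.replace("w1.pkl",pk),g);g["s"]=sc
    H,S,V=g["H"],g["S"],g["V"]
    import numpy as np
    g["dark"]=((V<105)&(S<70)).astype(np.uint8)*255
    g["clear"]=((S<100)&(V>110)).astype(np.uint8)*255
    g["grey"]=(S<100).astype(np.uint8)*255
    g["yel"]=((V>150)&((S<100)|((H>17)&(H<35)))).astype(np.uint8)*255
    return g
import cv2
g=prep("w2.pkl",.64,0)
exec('''
rect("short in",blob(dark,535,328,50),.0065);rect("short out",blob(grey,535,328,58),.004)
rect("cuv",blob(clear,393,281,50),.015);rect("flow",blob(clear,384,408,56),.011)
circ("brass",blob(yel,285,304,28),.010);circ("tape",blob(yel,295,445,42),.010);circ("petri",blob(clear,520,195,55),.008)
circ("large in",blob(dark,394,144,60),.0065);circ("large out",blob(grey,394,144,60),.004)
cv2.imwrite("pics/vis2.png",cv2.resize(vis,(800,600)))
''',g)
print("w1");g=prep("w1.pkl",.64,0)
exec('''
rect("short in",blob(dark,540,207,50),.0065)
rect("long in",blob(dark,520,327,65),.0065)
''',g)
print("scene");g=prep("s1.pkl",1,0)
exec('''
f=lambda u,v:(145+u*.175,110+v*.175)
rect("short in",blob(dark,*f(475,208),12),.0065)
rect("cuv",blob(clear,*f(245,245),13),.015);rect("flow",blob(clear,*f(350,378),14),.011)
circ("brass",blob(yel,*f(127,345),8),.012);circ("tape",blob(yel,*f(262,490),12),.010);circ("petri",blob(clear,*f(328,115),12),.008)
circ("large in",blob(dark,*f(150,155),14),.0065)
circ("small in",blob(dark,503*.64,488*.64,14),.0065);circ("small out",blob(grey,503*.64,488*.64,14),.004)
cv2.imwrite("pics/vis3.png",cv2.resize(vis[110:215,145:285],(800,600)))
''',g)
E
python3 m2.py
```

```text
short in c [0.6397 0.2946] short,long [0.0343 0.0676] short-axis deg -0.3
short out c [0.6389 0.2956] short,long [0.0578 0.0906] short-axis deg -0.9
cuv c [0.5104 0.3446] short,long [0.0305 0.0703] short-axis deg -16.5
flow c [0.5009 0.2194] short,long [0.029  0.0992] short-axis deg -9.9
brass c [0.4147 0.3221] d [0.0267 0.0323]
tape c [0.415  0.1801] d [0.0606 0.0709]
petri c [0.6177 0.417 ] d [0.067  0.0683]
large in c [0.5112 0.4569] d [0.0668 0.0671]
large out c [0.5112 0.4569] d [0.0891 0.0895]
w1
short in c [0.6398 0.2954] short,long [0.0345 0.0699] short-axis deg -0.7
long in c [0.6301 0.1796] short,long [0.0326 0.0938] short-axis deg -16.4
scene
short in c [0.6378 0.2886] short,long [0.0352 0.0648] short-axis deg 2.6
cuv c [0.5103 0.3396] short,long [0.0297 0.0889] short-axis deg -19.7
flow c [0.4984 0.204 ] short,long [0.0382 0.1234] short-axis deg -4.6
brass c [0.4136 0.315 ] d [0.0241 0.0446]
tape c [0.4139 0.176 ] d [0.0578 0.0711]
petri c [0.615 0.41 ] d [0.0639 0.0755]
large in c [0.5094 0.4494] d [0.0599 0.0671]
small in c [ 0.4679 -0.366 ] d [0.0322 0.0372]
small out c [ 0.4667 -0.3663] d [0.0545 0.0552]
```

```bash
python3 -c "
import cv2,numpy as np
a=cv2.imread('pics/vis2.png');b=cv2.imread('pics/vis3.png');cv2.imwrite('pics/vis23.png',np.hstack([cv2.resize(a,(400,300)),cv2.resize(b,(400,300))]))"
```

```text
(no output)
```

View pics/vis23.png

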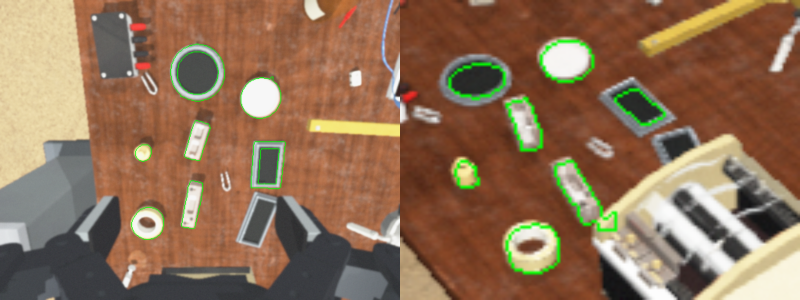

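Both wrist views agree to within 2 mm. The scene camera reads 4–7 mm low in y, more so with distance, so I'll use the wrist values. Before grasping, I'll probe the real fingertip height with the jaws at about 26 mm on a free bench spot.

Run:
```python
from h import *
hand.move_gripper(.026,40)
bot.reach([.44,.255,.06],quat(-.17))
bot.servo_line([.44,.255,.027],velocity=.08)
bot.dwell(.1);f0=get_obs()["wrist_force"][2];z=.027
while z>.010:
    z-=.001;bot.servo_line([.44,.255,z],velocity=.03);o=get_obs();f=o["wrist_force"][2]-f0
    if abs(f)>3: break
print("z cmd",z,"z",o["position"][2],"f",f,"width",o["gripper_width"],o["time_s"])
bot.servo_line([.44,.255,.08],velocity=.2)
print(get_obs()["time_s"])
```

```text
z cmd 0.01599999999999999 z 0.016840417989136405 f 14.093241552473717 width 0.026030789539107188 8.0167
8.4833
```

The fingertips touched at TCP z ≈ 0.017, so 17 mm holds at this opening. I'll pick the flow cell with the tips about 10 mm up, so they stay above the lip when placing.

```bash
cat >> h.py <<'E'
def pick(x,y,ang,z,wopen,F,lift):
    q=quat(ang)
    hand.move_gripper(wopen)
    bot.reach([x,y,.09],q)
    bot.servo_line([x,y,z],velocity=.12)
    hand.move_gripper(0.0,F);bot.dwell(.1)
    o=get_obs();print("gripped",o["gripper_width"],o["position"],o["time_s"])
    bot.servo_line([x,y,lift],velocity=.2)
    print("lifted",get_obs()["gripper_width"])
def place(x,y,ang,zg,wopen,lift=.12,hi=.10):
    q=quat(ang)
    bot.reach([x,y,hi],q)
    bot.servo_line([x,y,zg+.010],velocity=.12);bot.dwell(.15)
    f0=get_obs()["wrist_force"][2];z=zg+.0045
    bot.servo_line([x,y,z],velocity=.03)
    while z>zg+.0005:
        f=get_obs()["wrist_force"][2]-f0
        if f>2: break
        z-=.0005;bot.servo_line([x,y,z],velocity=.02)
    o=get_obs();print("set z-zg",z-zg,"f",o["wrist_force"][2]-f0,o["position"],o["gripper_width"],o["time_s"])
    hand.move_gripper(wopen);bot.dwell(.1)
    bot.servo_line([x,y,lift],velocity=.12)
E
python3 - <<'E'
from h import *
pick(.501,.2195,np.radians(-9.9),.027,.045,40,.11)
w=vision.read_camera("wrist");save(w,"w3.png")
w=vision.read_camera("side");save(w,"s3.png",(100,220,150,310))
E
```

```text
gripped 0.022885395013128102 [0.5017 0.2198 0.028 ] 10.2917
lifted 0.022219434583470272
```

View pics/w3.png

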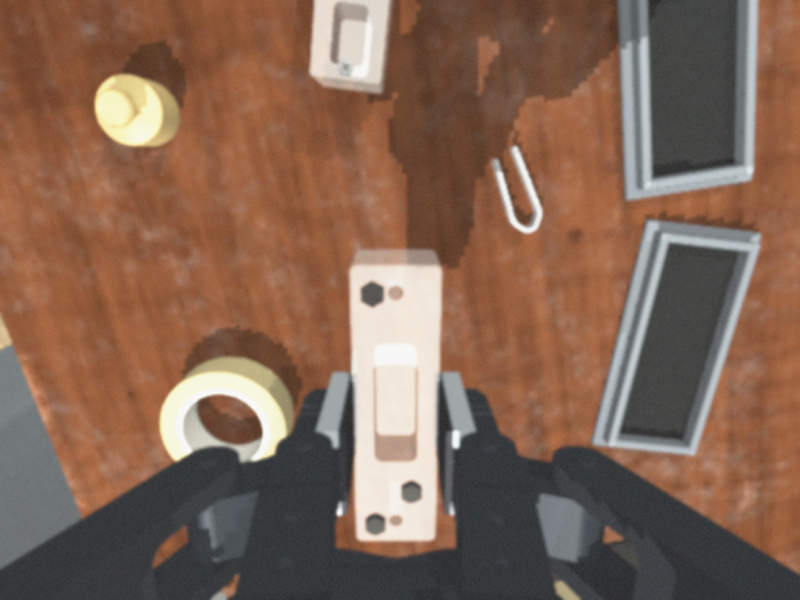

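View pics/s3.png

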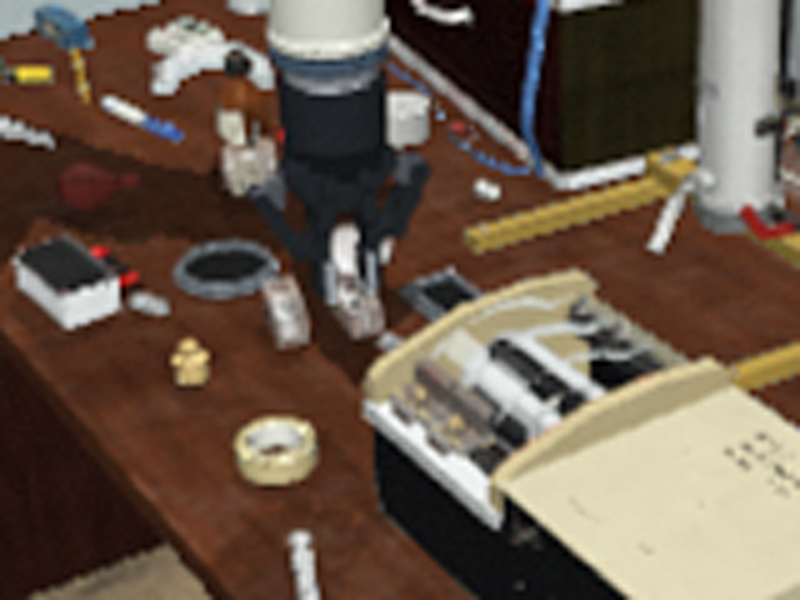

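The wrist view shows the flow cell held straight between the pads, spanning rows 265–540 at column 396. The long nest is fully in view at (677,337). I'll check the hold offset along the cell and remeasure the nest before placing.

Run:
```python
from h import *
import pickle
o=get_obs();w=vision.read_camera("wrist");pickle.dump(w,open("w3.pkl","wb"))
p=o["position"];s=.64
l=np.array([np.sin(np.radians(9.9)),np.cos(np.radians(9.9))])
zt=p[2]-.0275+.022
a=ray(w,396*s,266*s,zt);b=ray(w,396*s,541*s,zt)
print(a,b,"len",np.linalg.norm(a-b),"offset along",((a+b)/2-p)[:2]@l,"pos",p)
exec(open("m2.py").read().split('g=prep("w2')[0])
g=prep("w3.pkl",.64,0)
exec('rect("long in",blob(dark,677,337,125),.0065);rect("short",blob(dark,697,80,90),.0065);cv2.imwrite("pics/vis4.png",cv2.resize(vis,(800,600)))',g)
```

```text
[0.5082 0.2623 0.1031] [0.4937 0.1793 0.1031] len 0.08426887071836084 offset along 0.001862963239596478 pos [0.5    0.219  0.1086]
long in c [0.6297 0.1802] short,long [0.0347 0.0959] short-axis deg -16.5
short c [0.6382 0.2944] short,long [0.035  0.0682] short-axis deg -0.2
```

View pics/vis4.png

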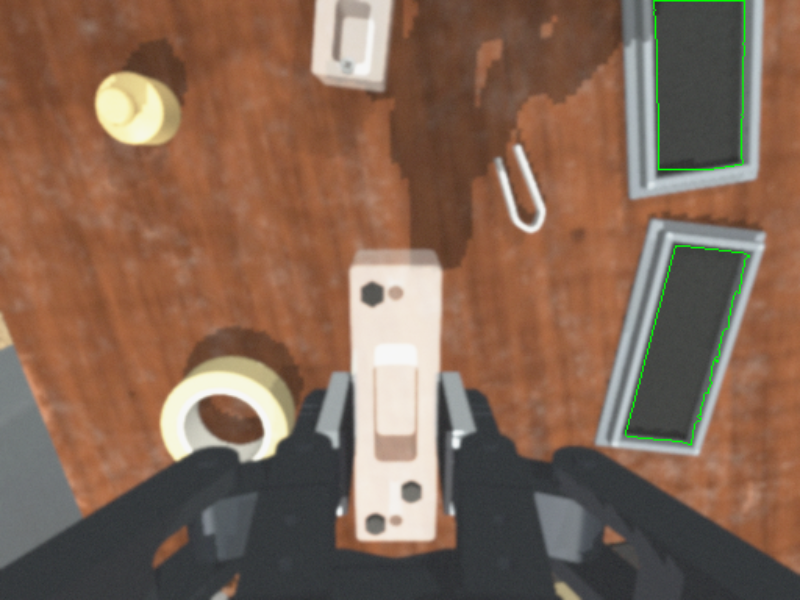

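Run:
```python
from h import *
place(.6295,.1785,np.radians(-16.5),.027,.036,lift=.12)
o=get_obs();print(o["time_s"])
bot.reach([.57,.30,.2],quat(-.2));bot.dwell(.1)
w=vision.read_camera("wrist");save(w,"w5.png")
import pickle;pickle.dump(w,open("w5.pkl","wb"))
```

```text
set z-zg 0.0034999999999999996 f 6.75727907081914 [0.6296 0.1785 0.031 ] 0.022923112218201452 13.2667
14.5417
```

View pics/w5.png

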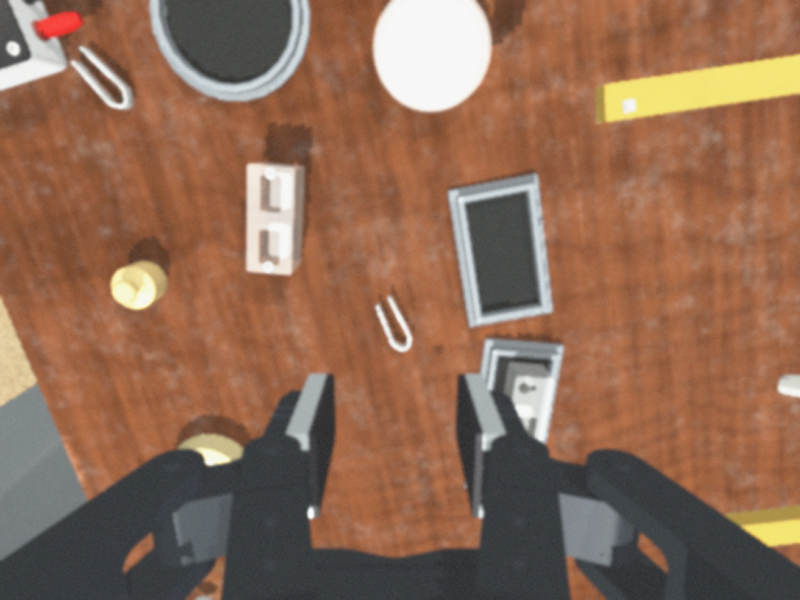

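The flow cell's far end, around (525,380), is inside the long nest with a gap at the lip. The cuvette block (273,218) and short nest (502,250) are clear here, so I'll remeasure and pick the block.

Run:
```python
from h import *
exec(open("m2.py").read().split('g=prep("w2')[0])
g=prep("w5.pkl",.64,0)
exec('rect("short in",blob(dark,502,250,80),.0065);rect("short out",blob(grey,502,250,84),.004);rect("cuv",blob(clear,273,218,70),.015);circ("brass",blob(yel,138,285,45),.012)',g)
pick(.5103,.3452,np.radians(-17),.028,.045,40,.12)
w=vision.read_camera("wrist");save(w,"w6.png")
import pickle;pickle.dump((w,get_obs()),open("w6.pkl","wb"))
```

```text
short in c [0.6384 0.2956] short,long [0.0362 0.0702] short-axis deg -0.8
short out c [0.638  0.2961] short,long [0.0564 0.0903] short-axis deg -0.7
cuv c [0.5078 0.3449] short,long [0.0341 0.0666] short-axis deg -17.2
brass c [0.4149 0.3232] d [0.0268 0.0357]
gripped 0.025125123453346606 [0.5111 0.3457 0.0292] 17.2917
lifted 0.025030467533489184
```

View pics/w6.png

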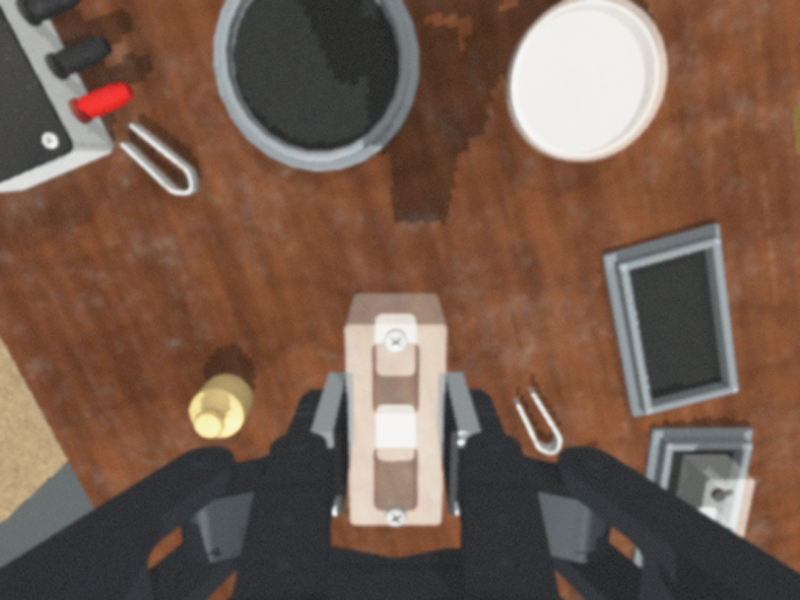

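The cuvette block is held squarely, its top face spanning rows 325–525 at column 396. I'll check the offset along it and place it in the short nest.

Run:
```python
from h import *
import pickle
w,o=pickle.load(open("w6.pkl","rb"));s=.64;p=o["position"];t=np.radians(17)
l=np.array([np.sin(t),np.cos(t)]);zt=p[2]-.029+.030
a=ray(w,396*s,325*s,zt);b=ray(w,396*s,526*s,zt);off=((a+b)/2-p)[:2]@l
print("len",np.linalg.norm(a-b),"off",off,p)
off=np.clip(off,-.006,.006)
place(.6385,.2957-off,np.radians(-.7),.0285,.038,lift=.12)
bot.reach([.57,.17,.26],quat(-.2));bot.dwell(.1)
print(get_obs()["time_s"])
w=vision.read_camera("wrist");save(w,"w7.png")
```

```text
len 0.06024542771791827 off 0.00034561223186464817 [0.5094 0.3446 0.1187]
set z-zg 0.0034999999999999996 f 3.5419990417810094 [0.6386 0.2954 0.0323] 0.025263289476997287 20.2083
22.3917
```

View pics/w7.png

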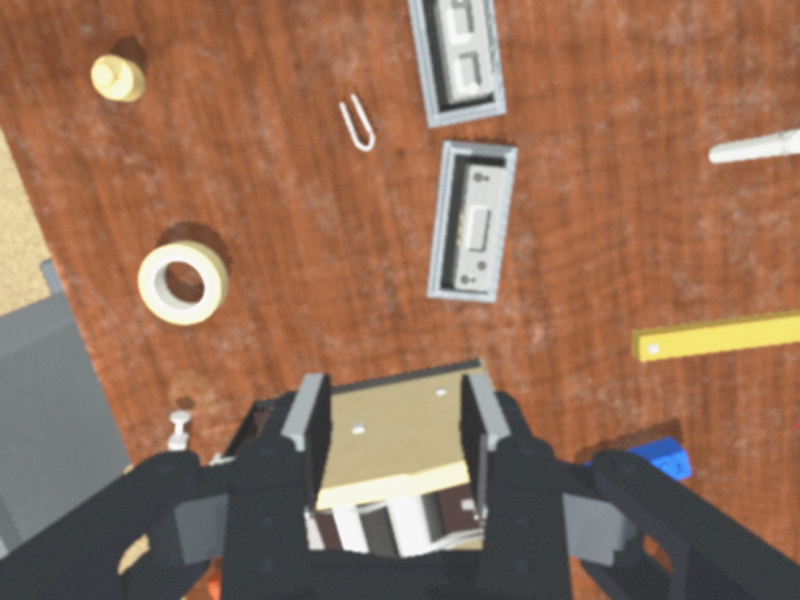

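Both blocks lie inside their nests: flow cell about (478,228), cuvette block about (463,50). I'll convert the flow cell's top corners to metres to check it is centred.

Run:
```python
from h import *
w=vision.read_camera("wrist");save(w,"w7z.png",(80,200,250,410))
P=[ray(w,u*.64,v*.64,.025)[:2] for u,v in [(468,165),(507,167),(492,293),(455,289)]]
print(np.mean(P,0),[np.linalg.norm(P[i]-P[i-1]) for i in range(4)])
c=np.array([.6297,.180]);t=np.radians(-16.5);s=np.array([np.cos(t),np.sin(t)]);l=np.array([-s[1],s[0]])
print("corners in nest frame (lim 18,48.5mm)",[(1e3*(p-c)@s,1e3*(p-c)@l) for p in P])
```

```text
[0.6315 0.1797] [np.float64(0.08500656561946014), np.float64(0.025953962120293512), np.float64(0.0866165230070142), np.float64(0.026508209152048153)]
corners in nest frame (lim 18,48.5mm) [(np.float64(-12.106561247253717), np.float64(42.58628252867079)), (np.float64(13.827529414628993), np.float64(43.60170917933472)), (np.float64(16.009216379548434), np.float64(-42.98733342890597)), (np.float64(-10.492594759798587), np.float64(-42.40496002368254))]
```

View pics/w7z.png

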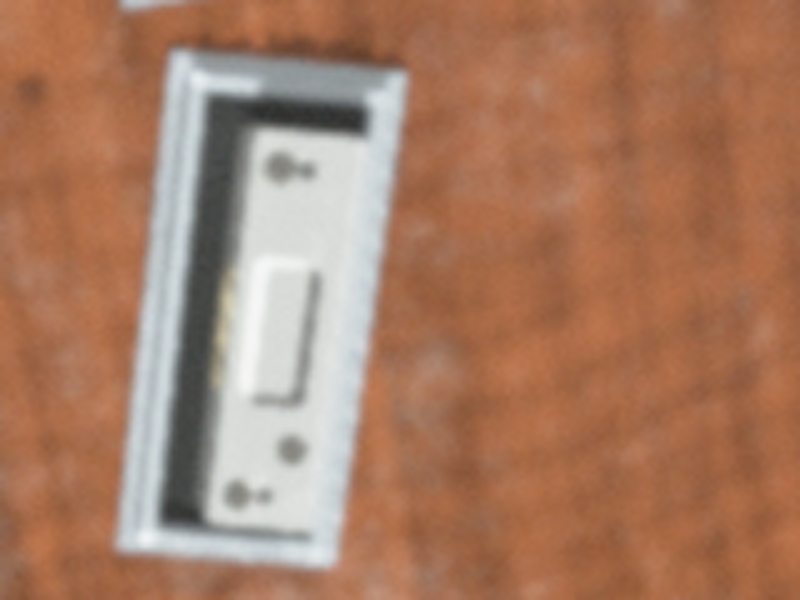

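The flow cell is centred in the long nest to within about 2 mm in both axes and has the right size. Next the weight: pick it, carry it over the pump and look at the small nest.

Run:
```python
from h import *
pick(.4148,.3228,0.,.0255,.050,40,.26)
w=vision.read_camera("wrist");save(w,"w8.png")
bot.reach([.468,-.29,.26],quat(0.));bot.dwell(.15)
o=get_obs();print(o["time_s"],o["gripper_width"],o["joint_pos"])
w=vision.read_camera("wrist");save(w,"w9.png")
import pickle;pickle.dump(w,open("w9.pkl","wb"))
```

```text
gripped 0.023825636213430274 [0.4153 0.3232 0.0265] 24.9833
lifted 0.02331041110061336
28.7083 0.023568347254976155 [-0.5562  0.226   1.7812  0.0001  1.1344 -0.5573]
```

View pics/w8.png

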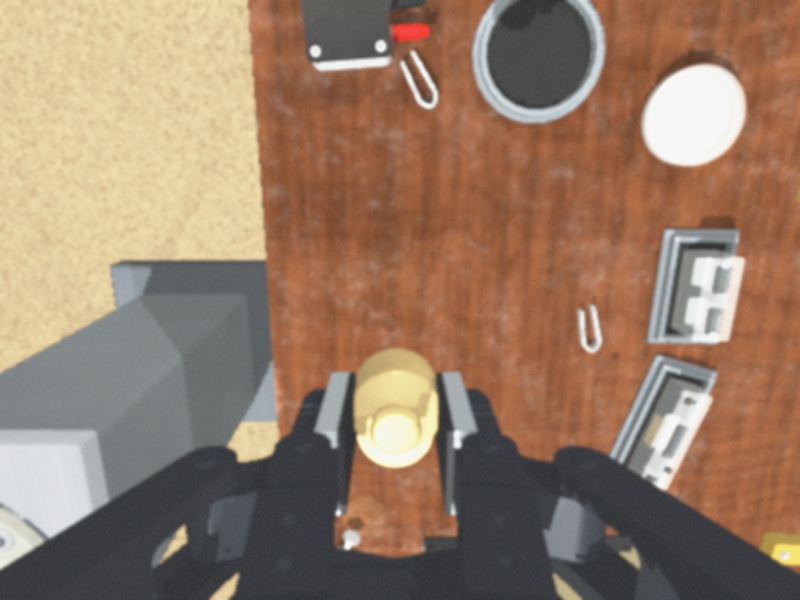

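View pics/w9.png

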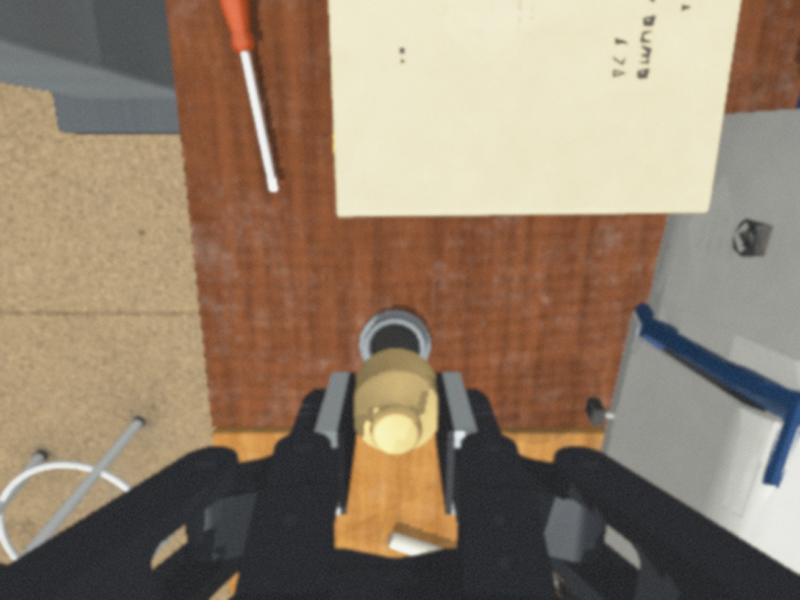

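The small nest at (395,340) is partly hidden by the held weight. I'll back off 50 mm in y to see all of it, and crop in on the weight.

Run:
```python
from h import *
bot.servo_line([.468,-.235,.26],velocity=.2);bot.dwell(.15)
w=vision.read_camera("wrist");save(w,"w10.png");save(w,"w10z.png",(200,320,190,350))
import pickle;pickle.dump(w,open("w10.pkl","wb"))
exec(open("m2.py").read().split('g=prep("w2')[0])
g=prep("w10.pkl",.64,0)
exec('circ("small in",blob(dark,395,270,38),.0065);circ("small out",blob(grey,395,270,45),.004);cv2.imwrite("pics/vis10.png",cv2.resize(vis,(800,600)))',g)
```

```text
Traceback (most recent call last):
ValueError: max() iterable argument is empty
```

View pics/w10z.png

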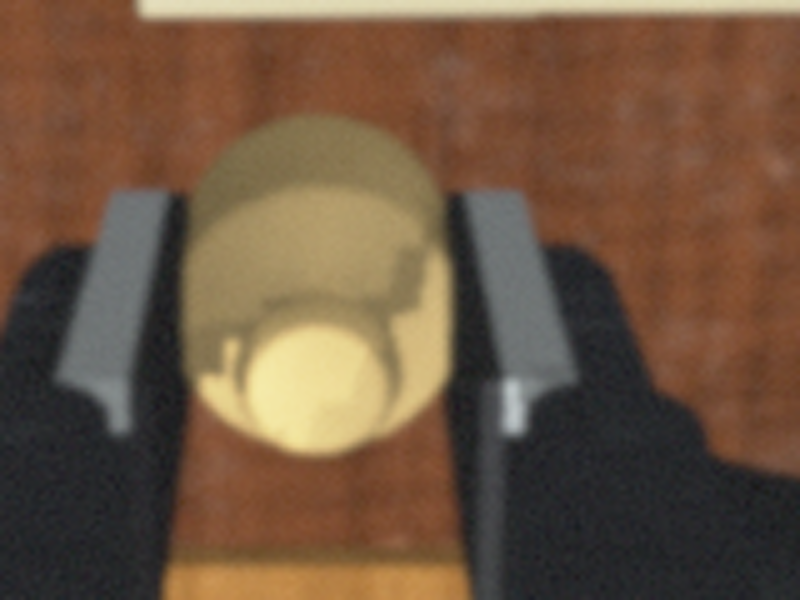

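Wrong direction: the nest left the view. I'll move to −y instead, and check from the projected knob position whether the weight hangs upright.

Run:
```python
from h import *
bot.servo_line([.468,-.36,.26],velocity=.25);bot.dwell(.15)
p=get_obs()["position"]
w=vision.read_camera("wrist")
import pickle;pickle.dump(w,open("w10.pkl","wb"))
b=p-[0,0,.0265]
for h in (0,.014,.018,.020,.030): print(h,proj(w,b+[0,0,h])/.64)
exec(open("m2.py").read().split('g=prep("w2')[0])
g=prep("w10.pkl",.64,0)
exec('cv2.imwrite("pics/vis10.png",cv2.resize(vis,(800,600)));circ("small in",blob(dark,395,240,38),.0065);circ("small out",blob(grey,395,240,45),.004);cv2.imwrite("pics/vis10.png",cv2.resize(vis,(800,600)))',g)
```

```text
0 [393.501  388.0925]
0.014 [393.4141 408.6579]
0.018 [393.3864 415.2159]
0.02 [393.372  418.6234]
0.03 [393.2941 437.0903]
small in c [ 0.4697 -0.3602] d [0.0333 0.0381]
small out c [ 0.4697 -0.3583] d [0.0503 0.0587]
```

View pics/vis10.png

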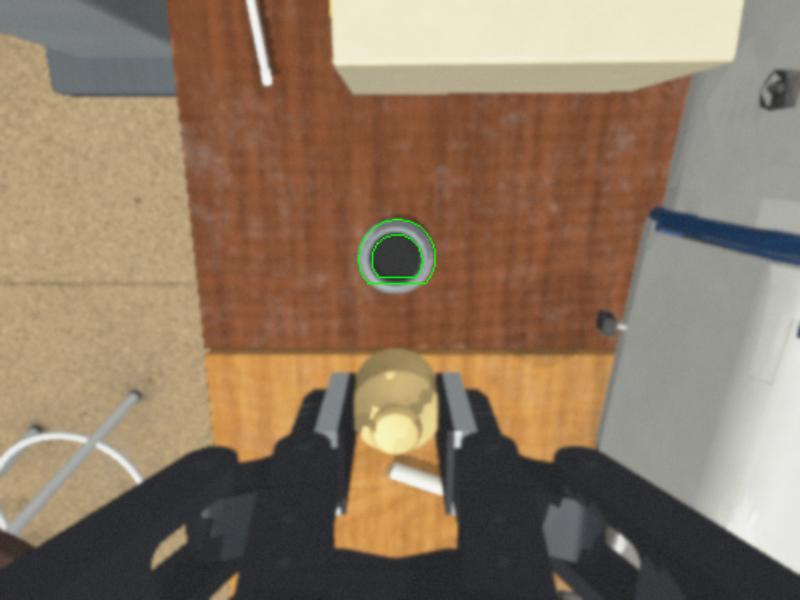

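The knob and drum appear 4–5 px above prediction. That means the weight is held upright, offset about +1.5 mm in y. My window clipped the nest, so I'll remeasure it and place.

Run:
```python
from h import *
exec(open("m2.py").read().split('g=prep("w2')[0])
g=prep("w10.pkl",.64,0)
exec('circ("small in",blob(dark,396,258,45),.0065);circ("small out",blob(grey,396,256,55),.004);cv2.imwrite("pics/vis10.png",cv2.resize(vis,(800,600)))',g)
```

```text
small in c [ 0.4697 -0.3617] d [0.0368 0.0373]
small out c [ 0.4697 -0.3612] d [0.0566 0.0576]
```

Run:
```python
from h import *
place(.4697,-.363,0.,.0255,.040,lift=.20,hi=.10)
bot.servo_line([.468,-.39,.24],velocity=.25);bot.dwell(.1)
w=vision.read_camera("wrist");save(w,"w11.png",(60,240,130,370))
o=get_obs();print(o["time_s"])
top=proj(w,[.4697,-.3615,.033]);bt=proj(w,[.4697,-.3615,.0065]);print(top,bt,[(top-[130,60])*600/180, (bt-[130,60])*600/180])
```

```text
set z-zg 0.004 f 3.5567865484610923 [ 0.4697 -0.363   0.0296] 0.023348442703228646 32.3417
34.8083
[254.6263 144.8285] [254.5007 141.5646] [array([415.4209, 282.7615]), array([415.0022, 271.882 ])]
```

View pics/w11.png

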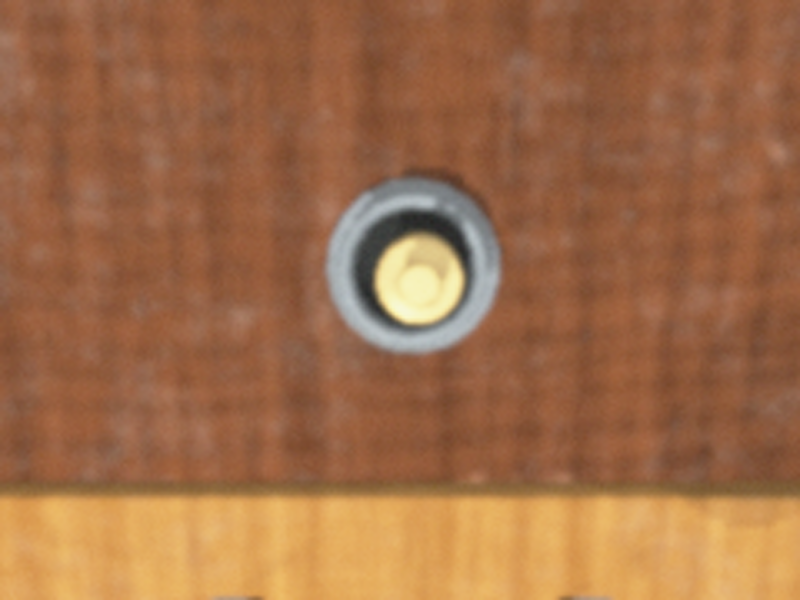

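The weight stands upright and centred in the small nest; its knob at (420,283) in the crop matches the prediction (415,283). The tape is wide, so I'll first probe how far the tips retract with the jaws at 58 mm.

Run:
```python
from h import *
bot.reach([.468,-.2,.28],quat(0.))
hand.move_gripper(.058)
bot.reach([.51,.26,.20],quat(0.))
bot.servo_line([.51,.26,.024],velocity=.2)
bot.dwell(.1);f0=get_obs()["wrist_force"][2];z=.024
while z>.004:
    z-=.001;bot.servo_line([.51,.26,z],velocity=.03);o=get_obs();f=o["wrist_force"][2]-f0
    if abs(f)>3: break
print("z cmd",z,"z",o["position"][2],"f",f,"width",o["gripper_width"],o["time_s"])
bot.servo_line([.51,.26,.12],velocity=.25)
save(vision.read_camera("wrist"),"w12.png")
```

```text
z cmd 0.01199999999999999 z 0.012440870400131657 f 6.149338851591713 width 0.05803120539783153 41.775
```

View pics/w12.png

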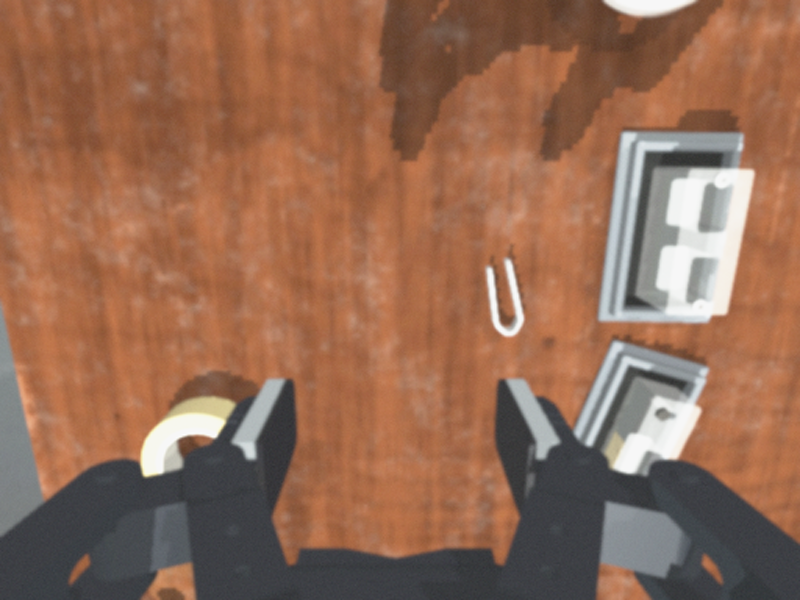

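At 58 mm the tips are 12.4 mm ahead of the TCP, so I'll grasp at z = 0.022. I'll offset the pads 5 mm in +y for more clearance to the pump; flat pads still touch at the diameter.

Run:
```python
from h import *
pick(.415,.1855,0.,.022,.080,40,.15)
bot.servo_line([.43,.40,.18],velocity=.3);bot.dwell(.15)
w=vision.read_camera("wrist");save(w,"w13.png");o=get_obs()
import pickle;pickle.dump((w,o),open("w13.pkl","wb"))
print(o["time_s"],o["gripper_width"],o["position"])
b=o["position"]-[0,0.0055,.0225]
print(proj(w,b+[0,0,.02])/.64,proj(w,b+[0,.029,.02])/.64,proj(w,b+[0,-.029,.02])/.64)
```

```text
gripped 0.05550927091187997 [0.4156 0.1858 0.0232] 44.5083
lifted 0.05532033493442033
46.375 0.0551404412566609 [0.43   0.3985 0.1798]
[393.99  443.226] [393.7015 344.5361] [394.2479 531.4209]
```

View pics/w13.png

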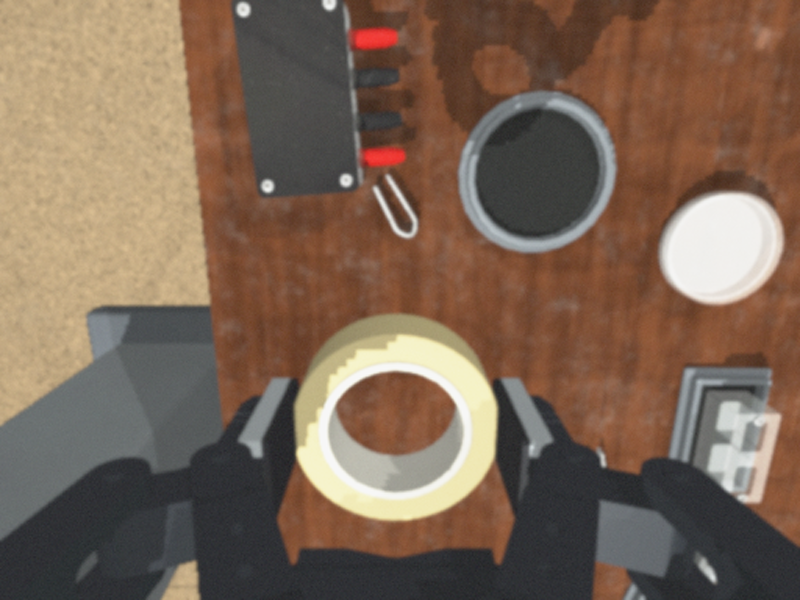

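The tape is level in the pads, its top ring spanning rows 335–520. That is about 10 px above prediction, so its centre is about 2.5 mm from the TCP in −y. Remeasure the large nest (538,172) and place.

Run:
```python
from h import *
import pickle
w,o=pickle.load(open("w13.pkl","rb"));pickle.dump(w,open("w13b.pkl","wb"))
exec(open("m2.py").read().split('g=prep("w2')[0])
g=prep("w13b.pkl",.64,0)
exec('circ("large in",blob(dark,538,172,75),.0065);circ("large out",blob(grey,538,172,88),.004)',g)
place(.5112,.4569+.0025,0.,.022,.069,lift=.15,hi=.12)
bot.servo_line([.52,.40,.26],velocity=.25);bot.dwell(.15)
w=vision.read_camera("wrist");save(w,"w14.png");print(get_obs()["time_s"])
save(vision.read_camera("scene"),"s14.png",(110,215,145,285))
```

```text
large in c [0.5102 0.4574] d [0.0679 0.0715]
large out c [0.5102 0.4574] d [0.0887 0.0889]
set z-zg 0.004 f 6.747625365843304 [0.5112 0.4594 0.0264] 0.055394748550760514 48.5333
50.9583
```

View pics/w14.png

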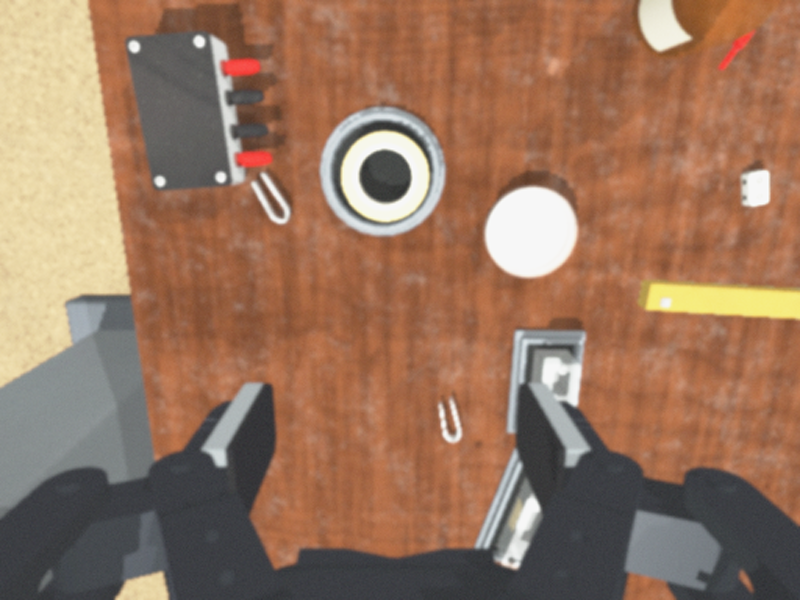

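View pics/s14.png

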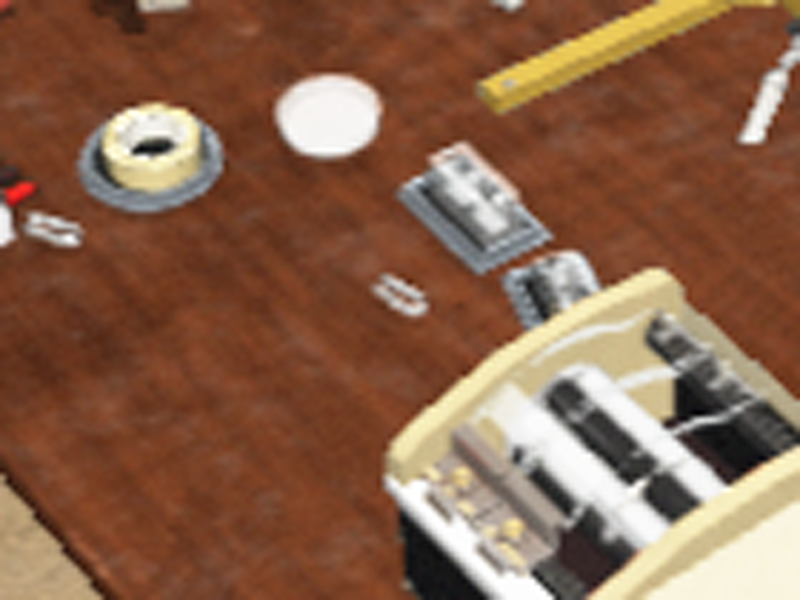

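The tape sits centred in the large nest at (385,172), and the dish has not moved in the scene view, still at (328,115). One last look at the cuvette block before handing in.

Run:
```python
from h import *
bot.reach([.635,.255,.26],quat(0.));bot.dwell(.15)
w=vision.read_camera("wrist");save(w,"w15.png",(60,270,130,410));print(get_obs()["time_s"])
c=np.array([.6385,.2957])
for n,z,hx,hy in [("top",.033,.013,.03),("lip in",.010,.019,.036)]:
    print(n,[np.round((proj(w,[c[0]+a*hx,c[1]+b*hy,z])-[130,60])*800/280) for a,b in [(-1,1),(1,1),(1,-1),(-1,-1)]])
```

```text
51.975
top [array([325., 117.]), array([398., 118.]), array([396., 285.]), array([326., 285.])]
lip in [array([310., 100.]), array([411., 101.]), array([408., 290.]), array([312., 290.])]
```

View pics/w15.png

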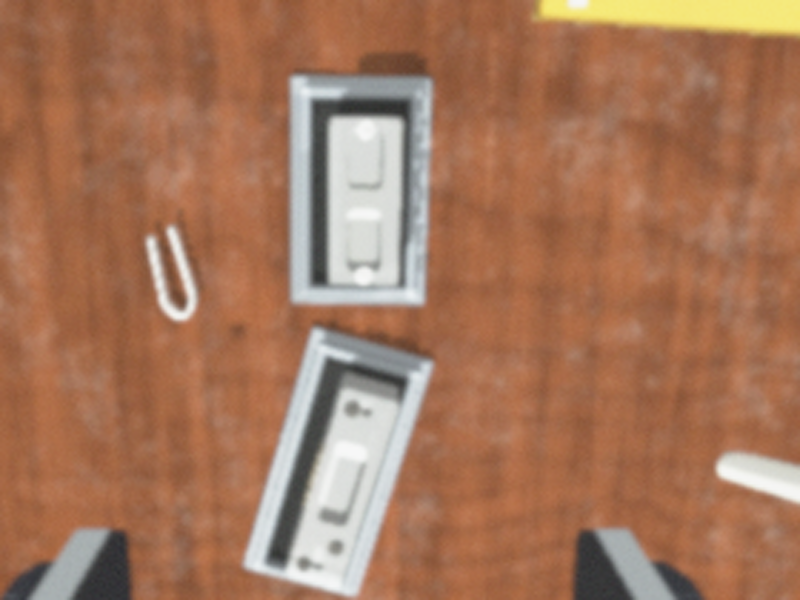

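The cuvette block's top, at (329–405, 115–285), matches the prediction for a centred, flat block within about 2 mm. The flow cell is inside its lip too.

```bash
python3 -c "
from workcell import hand_in
print(hand_in())"
```

```text
the job is handed in; nothing more can be done
None
```

I put the flow cell, cuvette block, brass weight and tape roll into their nests in the order you listed. Each was lowered until it touched the recess floor, with a contact force of 3.5–7 N, and only then released. I handed the job in at about 52 s, with the arm raised and touching nothing.

**Final checks:** In the last pictures all four items lie upright inside their lips, each within about 2 mm of centre by measurement or, for the tape, by eye. The petri dish is at the same place in the scene image as at the start.

**Disagreement:** The scene camera read 4–7 mm lower in y than the wrist camera. I used the wrist camera because its views from different poses agreed to within about 2 mm, and the placings fitted those values.

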